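# Refit the washed grease filter in the worktop extractor and lock it with its turnbuttons

### The job

Refit the washed metal grease filter in the worktop extractor: first swing the turnbutton that lies across the empty opening out of the way, in line with the slope. Then carry the filter over by its rib and lay it fully home in the sloping recess without dropping it, and lock it by turning both turnbuttons straight across its side edges. Leave the jar, the mug and the pepper mill where they are.

Things in the scene. Friction and masses are not known exactly. Their poses are not given: they have to be found in the camera images.
- frame: Steel face (300 mm wide) of the fixed white extractor, sloping down at 30 degrees away from the robot, turned up to 12 degrees. In its middle a recess 150 mm (x) by 170 mm (y), 13 mm deep. Origin: centre of the recess's floor; x up the slope (towards the robot), y level across, z out of the face, whose surface is at z = 13 mm. Face's lower edge is 55 mm, upper edge 200 mm above the worktop
- button_a: Turnbutton found slanting across the opening's edge: black bar 84 mm long (x), 14 mm wide, on a stiff pivot at its middle (turns over 90 degrees both ways), underside 3 mm, top 25 mm above the face. On the left or right rail: x = 0, y = +105 or -105 mm in the frame's axes. Origin: on the pivot at the face's surface; z out of the face. Clear when along the slope, locking when across
- button_b: Turnbutton exactly like the other, on the other side rail; found pointing roughly along the slope, clear of the opening. Same origin and axes
- filter: Aluminium panel 140 mm (x) by 160 mm (y), 12 mm thick, dark slots, 0.4 kg. A lifting rib 14 mm wide (x), 70 mm long (y) stands on its middle, top 42 mm above the panel's underside. Lies flat on the worktop left or right of the extractor, rib up. Origin: centre of its underside; z to the rib side. Fits the recess either way round, rib level across, nearly flush
- jar: Glass jar, 76 mm across, 130 mm tall, standing on the worktop on the other side from the filter. Origin: centre of its underside. Not to be moved
- mug: White mug, 80 mm across, 95 mm tall, with a handle. Origin: centre of its underside. Not to be moved
- mill: Wooden pepper mill, 58 mm across, 180 mm tall. Origin: centre of its underside. Not to be moved
Not all that is in view belongs to the job. Of the things like the filter, leave any that is blue; of the rest the smaller one is meant.

How it is judged:
By the outcome, as a careful person would: the job done as asked, in the order asked, and still so for the second after the job is handed in, with the robot touching nothing.
It also fails if it takes over 72 s, if anything falls off the work surface, if the arm or the gripper's body presses on something with over 40 N, if the wrist force passes 120 N, or if a joint passes its speed limit or range.

### The arm

A 6-joint arm with a two-finger parallel gripper is mounted at the origin on the work surface. World frame = base frame: x ahead of the robot, y to its left, z up, the work surface at z = 0. Lengths are in m, angles in degrees, forces in N, time in s.
With the tool pointing down it reaches from about 0.4 to 0.825 m from the base axis. Payload 7 kg.
Tool frame: the origin (TCP) lies midway between the tips of the shut fingers; the grasp point (between the pads) lies 19 mm behind it; y points along the fingers, z is the direction in which the jaws open and shut, and the axes are right-handed (so a half turn about y gives the same grasp; the last joint's range is limited). The gripper opens to 88 mm and grips with 3 to 60 N. Pads are 19 mm wide; open, the fingers measure 130 mm over their backs; the gripper's body (78 mm by 193 mm) begins 47 mm behind the grasp point.
Start: joints at [-54.368, 20.546, 0.682, 0, -70.136, -16.507], TCP at [0.221, -0.638, 0.227] pointing down, gripper open.
Joint ranges: [-176.03, 176.03], [-82.01, 121.73], [-58.28, 71.71], [-173.87, 95.51], [-174.79, -0.11], [-173.66, 173.66]. Speed limits (degrees/s): [136.94, 136.94, 172.46, 180, 180, 180].

### API

Orientations are given as [roll, pitch, yaw] about the fixed x, y, z axes, in that order (R = Rz(yaw) Ry(pitch) Rx(roll)).
In Python, from plant import ctrl gives the robot as it stands.
- The arm moves only by the tool step_arm, never from a script. Its argument "rows" is a list that holds one entry, the list of rows, each a list of 7 numbers: the gripper command: -1 is shut, 1 is fully open, values between are in proportion, then the shift along the world's x, y, z in cm, then the turn, a rotation vector about the world's x, y, z in degrees. In form: [[[fingers, tx, ty, tz, rx, ry, rz], ...]]. A call has 1 to 12 rows; each row shifts and turns the commanded pose from where the row before left it; what a row does not reach is not made up. A row lasts 1/8 s, in which the tool goes at most 62.5 mm and 10.7 degrees, less where a joint would pass 70% of its speed; a pose out of reach is approached as far as the arm can. A call is refused whole if a number of a shift passes 6.25 or a number of a turn 10.7, either way. A call with a gripper value outside its range is refused whole. The fingers move at their own pace and stop on an object; the grip force is fixed at half the most. Time passes only in rows, so rows that do not move let the fingers close. It gives the time, the measured TCP pose, the force and the opening at its end, in the units of the state.
- ctrl.get_obs(): the state, without advancing time (a new reading comes with each control period).
- ctrl.snapshot(name): name is "scene" or "side" or "wrist"; returns the picture (384x512x3 uint8, blue, green, red); there is no depth.
- ctrl.camera_params(name): a dict with "vertical_fov" (degrees; the focal length in pixels is half the picture's height over the tangent of half this angle, whatever the lens; pixels are square), "cx", "cy" (the principal point, pixels), "rvec" (rotation vector, rad) and "tvec" (3), from world to camera coordinates, as OpenCV has them. Camera axes: x right, y down, z forward; pixel columns grow to the right and rows downward; lengths in m; the calibration is good to about 2 mm. A picture is of the moment at which its call begins: read the wrist's pose just before it. camera_params takes no time and is no camera call; for the wrist camera it gives the pose at the moment of the call.
- ctrl.close_job(): hands the job in, once; it reports no verdict.
The state is a dict: "clock": time; "joint_pos": joint angles; "qvel": joint speeds; "tau": joint torques, N m; "tool_pos": TCP position; "orientation": TCP orientation; "force": force on the tool from outside, world axes, zero at the start; "moment": the same for the moment, N m; "opening": finger opening in m.
Only numpy, scipy, OpenCV 4.12 (cv2) and the standard library are available. Lean on these libraries where they do the work, as an engineer would, in place of code of your own. Each camera call takes 0.05 s, during which the arm holds its last target. There are 200 camera calls.

## Working session

There is one attempt and no reset: what is moved stays moved. The work goes in short steps, Python scripts to look and compute and a tool call to move; the robot and the scene stay as the last step left them, time stands still between calls to the robot, and variables do not carry over. Pictures are saved under pics/ and viewed, about 8 in all and at most 12, crops included, and the job is handed in when it is done.

Besides the shell and the picture viewer there is one more tool, called after "Emit:" as name(argument=value, ...) on one line, values as JSON. step_arm: Moves the arm, as the interface text tells. Its arguments: {"type":"object","properties":{"rows":{"type":"array"}},"required":["rows"]}

```bash
mkdir -p pics; ls
python3 - <<'E'
from plant import ctrl
import cv2,numpy as np
a=ctrl.snapshot("scene");b=ctrl.snapshot("side");w=ctrl.snapshot("wrist")
for n,i in zip("abw",(a,b,w)): cv2.imwrite(f"pics/{n}0.png",i)
cv2.imwrite("pics/m0.png",np.vstack([cv2.resize(a,(400,300)),cv2.resize(b,(400,300))]))
for n in("scene","side","wrist"):print(n,ctrl.camera_params(n))
print(ctrl.get_obs())
E
```

```text
pics
scene {'vertical_fov': 51.0530787245107, 'cx': 256.0904355904834, 'cy': 198.78195753151678, 'rvec': array([ 0.91128316,  2.65863988, -0.8714858 ]), 'tvec': array([ 0.28955605, -0.27605084,  1.76309487])}
side {'vertical_fov': 56.34443009547502, 'cx': 249.93257409911186, 'cy': 190.46498862916627, 'rvec': array([ 2.01636173, -0.55161073,  0.29880798]), 'tvec': array([-0.30663578,  0.28406662,  0.8470812 ])}
wrist {'vertical_fov': 58.41716195041616, 'cx': 250.46732623918206, 'cy': 194.92578961069225, 'rvec': array([-1.71020669, -2.40295377, -0.35988107]), 'tvec': array([ 0.67331558, -0.03702104,  0.39132694])}
{'clock': 0.15, 'joint_pos': array([-5.43699011e+01,  2.05823181e+01,  6.47853310e-01, -1.52377262e-02,
       -7.01337740e+01, -1.65082628e+01]), 'qvel': array([ 0.04230533, -0.13149418,  0.26883009,  0.04693477, -0.07116156,
       -0.03883292]), 'tau': array([ 1.47800118e-03, -5.83277929e+01,  2.93294102e+01,  7.00121373e+00,
        8.83714005e-03, -1.39508729e-04]), 'tool_pos': array([ 0.22100476, -0.63743361,  0.22584789]), 'orientation': array([-8.99305031e+01,  5.65622152e-03,  1.91166528e+01]), 'force': array([ 1.27622939,  0.23429063, -0.97085646]), 'moment': array([-0.04825718,  0.03312618,  0.0112312 ]), 'opening': 0.0878833339106142}
```

View pics/a0.png

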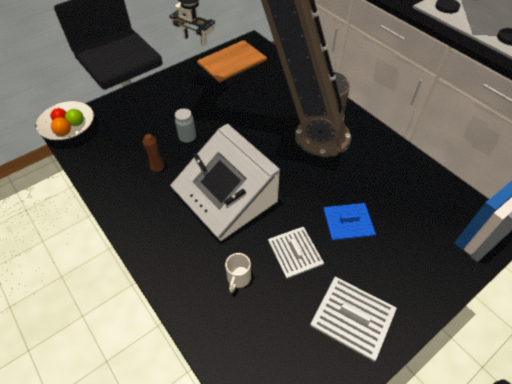

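View pics/b0.png

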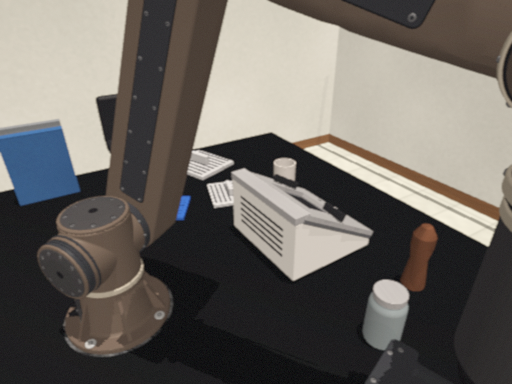

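The scene view shows three filter-like things: a small white one at (296,252), a blue one at (350,221) and a large white one at (354,317). The small non-blue one fits the description. The extractor is at about (225,180), and the two buttons are at (201,163) and (235,196). I'll confirm with an enlarged crop.

Run:
```python
import cv2
a=cv2.imread("pics/a0.png")
cv2.imwrite("pics/c0.png",cv2.resize(a[120:285,165:330],None,fx=3.6,fy=3.6,interpolation=cv2.INTER_CUBIC))
```

```text
(no output)
```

View pics/c0.png

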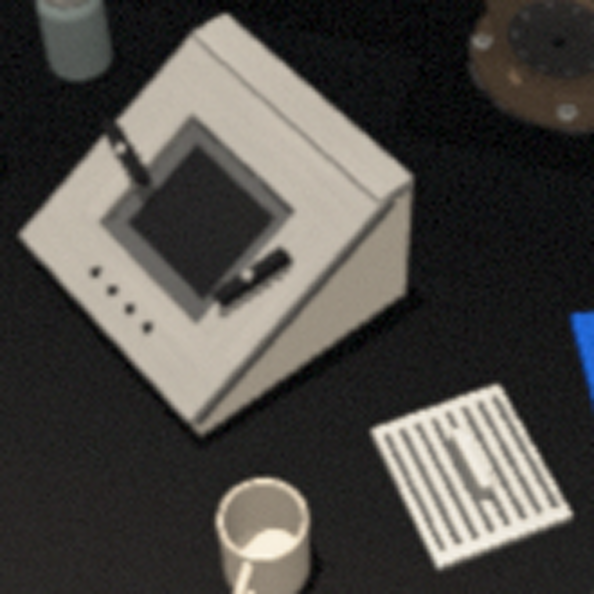

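The crop confirms the small filter at (296,252). Its corners are near (268,240), (304,227), (324,264) and (288,278). The jar-side button at (199,161) slants across the opening, so it is button_a. The filter-side button at (234,196) is b.

```bash
cat > h.py <<'E'
import numpy as np,cv2
from scipy.spatial.transform import Rotation as R
from plant import ctrl
def cam(n):
    p=ctrl.camera_params(n);f=192/np.tan(np.radians(p['vertical_fov'])/2)
    return f,p['cx'],p['cy'],cv2.Rodrigues(np.array(p['rvec'],float))[0],np.array(p['tvec'],float)
def ray(px,c):
    f,cx,cy,Rm,t=c; px=np.atleast_2d(px)
    d=np.c_[(px[:,0]-cx)/f,(px[:,1]-cy)/f,np.ones(len(px))]
    return -Rm.T@t, d@Rm
def onplane(px,c,n,d):            # points with n.p=d
    o,D=ray(px,c); s=(d-o@n)/(D@n); return o+s[:,None]*D
def onz(px,c,z): return onplane(px,c,np.array([0,0,1.]),z)
def proj(P,c):
    f,cx,cy,Rm,t=c; q=np.atleast_2d(P)@Rm.T+t; return np.c_[f*q[:,0]/q[:,2]+cx,f*q[:,1]/q[:,2]+cy]
def tool():
    o=ctrl.get_obs(); return o['tool_pos'],R.from_euler('xyz',o['orientation'],degrees=True),o
E
python3 - <<'E'
from h import *
np.set_printoptions(precision=4,suppress=True)
c=cam("scene"); F=lambda *p:np.array(p)/3.6+[165,120]
lo=onz(F((20,235),(200,425)),c,.055); hi=onz(F((197,37),(385,198)),c,.2)
print("low",lo,np.linalg.norm(lo[0]-lo[1]),"hi",hi,np.linalg.norm(hi[0]-hi[1]))
e=lo[1]-lo[0];print("yaw of level edge",np.degrees(np.arctan2(e[1],e[0])))
fr=np.r_[lo,hi].mean(0);print("face mid",fr)
up=onz(F((192,117),(293,210)),c,.165);dn=onz(F((102,218),(198,322)),c,.09)
print("rim",up,dn,np.r_[up,dn].mean(0))
print("fil",onz(F((371,431),(500,386),(572,517),(441,567)),c,.012))
print("rib",onz(F((460,432),(487,490)),c,.042))
print("others",onz([[185,138],[157,168],[238,268]],c,0.0))
p,q,o=tool();print("wrist cam in tool:",q.inv().apply(ray([0,0],cam("wrist"))[0]-p), "fwd",q.inv().apply(cam("wrist")[3][2]))
print(q.as_matrix())
E
```

```text
low [[ 0.6809 -0.1262  0.055 ]
 [ 0.6634  0.1823  0.055 ]] 0.3089894170036281 hi [[ 0.4403 -0.1254  0.2   ]
 [ 0.4231  0.1625  0.2   ]] 0.28841269085457555
yaw of level edge 93.23863162842713
face mid [0.5519 0.0233 0.1275]
rim [[ 0.4921 -0.0643  0.165 ]
 [ 0.4843  0.0973  0.165 ]] [[ 0.6115 -0.0657  0.09  ]
 [ 0.6078  0.1034  0.09  ]] [0.5489 0.0177 0.1275]
fil [[0.5211 0.2695 0.012 ]
 [0.3846 0.3088 0.012 ]
 [0.4289 0.4613 0.012 ]
 [0.5613 0.424  0.012 ]]
rib [[0.4652 0.3367 0.042 ]
 [0.4864 0.4002 0.042 ]]
others [[ 0.4815 -0.3587  0.    ]
 [ 0.6639 -0.2825  0.    ]
 [ 0.6688  0.2882  0.    ]]
wrist cam in tool: [-0.0788 -0.1583  0.001 ] fwd [0.2921 0.9564 0.0002]
[[ 0.9449 -0.0005 -0.3275]
 [ 0.3275  0.0011  0.9449]
 [-0.0001 -1.      0.0012]]
```

Emit:
step_arm(rows=[[[0.2,0,0,4,0,0,-8],[0.2,1,2,4,0,0,-8],[0.2,2,4,3,0,0,0],[0.2,2.5,4.1,0,0,0,0],[0.2,2.5,4.1,0,0,0,0],[0.2,2.5,4.1,0,0,0,0],[0.2,2.5,4.1,0,0,0,0],[0.2,2.5,4.1,0,0,0,0],[0.2,2.5,4.1,0,0,0,0],[0.2,2.5,4.1,0,0,0,0],[0.2,2.5,4.1,0,-0.3,6,0],[0.2,2.5,4.1,0,-0.3,6,0]]])

```text
clock: 1.65
tool_pos: [0.4762, -0.2074, 0.3375]
orientation: [-90.0, 12.1, 3.1]
force: [0.1, -1.4, -0.5]
opening: 0.0524
```

Emit:
step_arm(rows=[[[0.2,2.5,4.1,0,-0.3,6,0],[0.2,2.5,4.1,0,-0.3,6,0],[0.2,2.5,4.1,0,-0.3,6,0],[0.2,2.5,4.1,-2,0,0,0],[0.2,2.5,4.1,-3,0,0,0],[0.2,2.4,2,-3,0,0,0],[0.2,0,0,0,0,0,0],[0.2,0,0,0,0,0,0]]])

```text
clock: 2.65
tool_pos: [0.6251, 0.016, 0.2565]
orientation: [-89.9, 30.1, 3.2]
force: [0.2, -0.5, 0.8]
opening: 0.0527
```

Run:
```python
from h import *
np.set_printoptions(precision=4,suppress=True)
import pickle
c=cam("wrist");p,q,o=tool();w=ctrl.snapshot("wrist");cv2.imwrite("pics/w1.png",w);pickle.dump(c,open("c1.pkl","wb"))
print(o['clock'],p,o['orientation'],q.as_matrix(),o['joint_pos'])
cv2.imwrite("pics/w1b.png",cv2.resize(w,(800,600),interpolation=cv2.INTER_CUBIC))
```

```text
2.65 [0.6251 0.016  0.2565] [-89.8861  30.0705   3.1592] [[ 0.8641 -0.5004 -0.0541]
 [ 0.0477 -0.0256  0.9985]
 [-0.5011 -0.8654  0.0017]] [  15.335    34.5673   23.4779   -6.5083 -108.2874 -102.6292]
```

View pics/w1b.png

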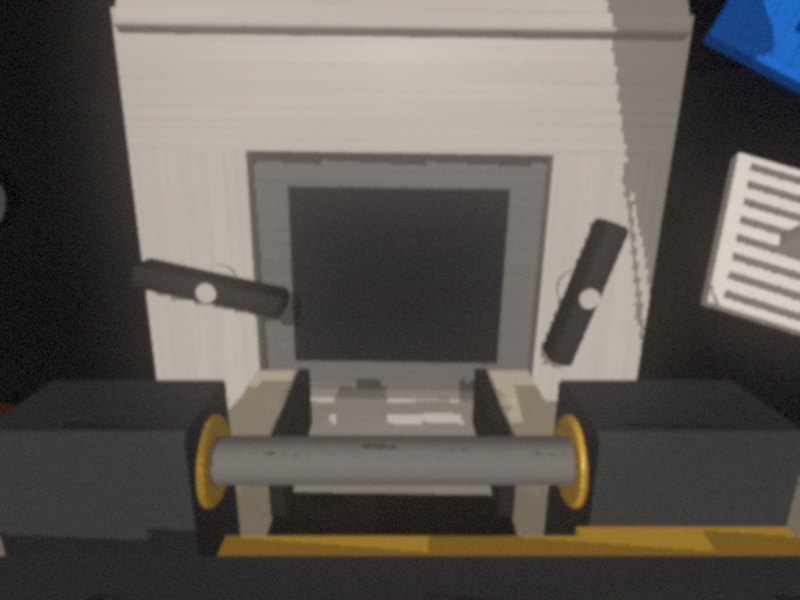

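The wrist view (800x600) shows the recess rim's upper corners at (248,152) and (552,155). Button a's pivot cap is at (205,292), with the bar from (137,271) to (286,304). Button b's cap is at (590,298), with the bar from (611,226) to (559,357).

Run:
```python
from h import *
import pickle
np.set_printoptions(precision=4,suppress=True)
c=pickle.load(open("c1.pkl","rb")); S=1.5625
F=lambda *p:(np.array(p)+.5)/S-.5
w=cv2.imread("pics/w1.png").astype(int)
# refine caps: bright blob near
g=w.sum(2)
def cap(u,v):
    u,v=F((u,v))[0:1][0]; 
    ys,xs=np.mgrid[int(v)-6:int(v)+7,int(u)-6:int(u)+7]
    m=(g[ys,xs]>330)&(np.hypot(xs-u,ys-v)<7.5); return xs[m].mean(),ys[m].mean(),m.sum()
A,B=cap(205,292),cap(590,298);print(A,B,F((205,292),(590,298)))
pv=F((205,292),(590,298))
def frame(yaw): 
    r=R.from_euler('z',yaw,degrees=True); return r.apply([-.8660254,0,.5]),r.apply([0,-1,0]),r.apply([.5,0,.8660254])
yaw=3.
for it in range(5):
    x,y,n=frame(yaw)
    d0=n@np.array([.55,.02,.1275])
    best=min(np.arange(-.03,.03,.0005),key=lambda k:abs(np.linalg.norm(np.subtract(*onplane(pv,c,n,d0+k+.025)))-.210))
    P=onplane(pv,c,n,d0+best+.025); e=P[1]-P[0]; yaw=np.degrees(np.arctan2(-e[0],e[1]))
    print(yaw,best,d0+best)
x,y,n=frame(yaw);d=d0+best
O=P.mean(0)-.025*n; print("face-centre (pivot)",O,"P",P,"z diff",e[2])
for nm,px in dict(rimup=F((248,152),(552,155)),upper=F((118,30),(692,36)),).items():
    Q=onplane(px,c,n,d); print(nm,Q,((Q-O)@np.c_[x,y]))
for nm,px in dict(a=F((137,271),(286,304)),b=F((611,226),(559,357))).items():
    Q=onplane(px,c,n,d+.02); v=(Q-O)@np.c_[x,y]; e=v[1]-v[0]; print(nm,v,np.linalg.norm(e),"ang from x:",np.degrees(np.arctan2(e[1],e[0])))
```

```text
(np.float64(131.1014492753623), np.float64(186.7826086956522), np.int64(138)) (np.float64(377.15972222222223), np.float64(190.61111111111111), np.int64(144)) [[131.02 186.7 ]
 [377.42 190.54]]
2.3176153491695355 0.0010000000000000286 0.38656472011993726
2.2309445239828545 0.0010000000000000286 0.3865976810110182
2.21993606621033 0.0010000000000000286 0.38659907385275605
2.2185378311446375 0.0010000000000000286 0.38659920569564077
2.218360234849974 0.0010000000000000286 0.3865992217145392
face-centre (pivot) [0.5518 0.0166 0.1277] P [[ 0.5684 -0.0878  0.1493]
 [ 0.5602  0.122   0.1493]] z diff -3.75869910251847e-07
rimup [[ 0.4915 -0.0692  0.1644]
 [ 0.4843  0.0978  0.1648]] [[ 0.0734  0.0834]
 [ 0.0742 -0.0838]]
upper [[ 0.4422 -0.1348  0.1943]
 [ 0.4297  0.162   0.1949]] [[ 0.1333  0.147 ]
 [ 0.1344 -0.15  ]]
a [[ 0.01    0.1432]
 [-0.0077  0.0621]] 0.08304079313180895 ang from x: -102.25127959068327
b [[ 0.0386 -0.1132]
 [-0.0369 -0.0935]] 0.0781018278480846 ang from x: 165.34245958514921
```

Emit:
step_arm(rows=[[[0.2,-0.28,-1.28,-0.59,4.8,0.19,8.32],[0.2,-0.28,-1.28,-0.59,4.8,0.19,8.32],[0.2,-0.28,-1.28,-0.59,4.8,0.19,8.32],[0.2,-0.28,-1.28,-0.59,4.8,0.19,8.32],[0.2,-0.28,-1.28,-0.59,4.8,0.19,8.32],[0.2,-0.28,-1.28,-0.59,4.8,0.19,8.32],[0.2,-0.28,-1.28,-0.59,4.8,0.19,8.32],[0.2,-0.28,-1.28,-0.59,4.8,0.19,8.32],[0.2,0,0,0,0,0,0],[0.2,0,0,0,0,0,0]]])

```text
clock: 3.95
tool_pos: [0.6029, -0.0863, 0.2106]
orientation: [-61.0, 6.3, 81.3]
force: [0.8, 0.5, 0.0]
opening: 0.0523
```

```bash
cat >> h.py <<'E'
YAW=2.22; _r=R.from_euler('z',YAW,degrees=True)
X,Y,N=_r.apply([-.8660254,0,.5]),_r.apply([0,-1,0]),_r.apply([.5,0,.8660254])
O=np.array([.5518,.0166,.1277])   # face surface above recess centre
def want(xf,yf,zf,ang):  # tool x at ang (deg about N from X), axis -N; print the needed shift(cm)/turn(deg)
    p,q,o=tool(); P=O+X*xf+Y*yf+N*zf
    a=np.radians(ang); tx=np.cos(a)*X+np.sin(a)*Y; T=R.from_matrix(np.c_[tx,-N,np.cross(tx,-N)])
    print("clock %.2f open %.4f force %s"%(o['clock'],o['opening'],o['force'].round(1)))
    print("tool in face frame(mm)",((p-O)@np.c_[X,Y,N]*1000).round(1),"tool x angle %.1f"%np.degrees(np.arctan2(q.as_matrix()[:,0]@Y,q.as_matrix()[:,0]@X)))
    print("shift cm",((P-p)*100).round(2),"turn",(T*q.inv()).as_rotvec(degrees=True).round(2),"j6 %.0f"%o['joint_pos'][5])
E
python3 -c "
from h import *
want(0,.105,.004,-102.3)
cv2.imwrite('pics/w2.png',ctrl.snapshot('wrist'));print(X,Y,N)"
```

```text
clock 3.95 open 0.0523 force [0.8 0.5 0. ]
tool in face frame(mm) [  0.7 104.8  95.3] tool x angle -102.6
shift cm [-4.5  -0.2  -7.94] turn [0.21 0.4  0.18] j6 -18
[-0.86537541 -0.03354689  0.5       ] [ 0.03873662 -0.99924946  0.        ] [0.49962473 0.01936831 0.8660254 ]
```

View pics/w2.png

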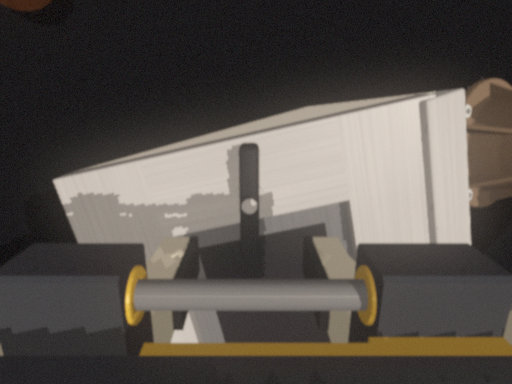

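Button a's bar is upright at column 249, centred between the fingers. I'll go down and grip it.

Emit:
step_arm(rows=[[[0.2,-1.2,-0.05,-2.1,0.2,0.4,0.2],[0.2,-1.2,-0.05,-2.1,0,0,0],[0.2,-1.2,-0.05,-2.1,0,0,0],[0.2,-0.45,-0.03,-0.82,0,0,0],[0.2,-0.45,-0.02,-0.82,0,0,0],[0.2,0,0,0,0,0,0],[-1,0,0,0,0,0,0],[-1,0,0,0,0,0,0],[-1,0,0,0,0,0,0],[-1,0,0,0,0,0,0]]])

```text
clock: 5.25
tool_pos: [0.5578, -0.0881, 0.13]
orientation: [-60.5, 6.0, 81.8]
force: [-0.6, 0.1, -0.5]
opening: 0.018
```

```bash
python3 -c "
from h import *
want(0,.105,.004,180)"
```

```text
clock 5.25 open 0.0180 force [-0.6  0.1 -0.5]
tool in face frame(mm) [ -0.5 104.9   3. ] tool x angle -102.0
shift cm [ 0.01 -0.01  0.11] turn [-38.98  -1.62 -67.49] j6 -18
```

Emit:
step_arm(rows=[[[-1,0,0,0,0,0,0],[-1,0,0,0,0,0,0],[-1,0,0,0,-3,-0.1,-5.2],[-1,0,0,0,-3,-0.1,-5.2],[-1,0,0,0,-3,-0.1,-5.2],[-1,0,0,0,-3,-0.1,-5.2],[-1,0,0,0,-3,-0.1,-5.2],[-1,0,0,0,-3,-0.1,-5.2],[-1,0,0,0,-3,-0.1,-5.2]]])

```text
clock: 6.38
tool_pos: [0.5587, -0.0886, 0.1295]
orientation: [-71.3, 24.0, 41.9]
force: [3.5, -3.8, -4.4]
opening: 0.0141
```

Emit:
step_arm(rows=[[[-1,0,0,0,-3,-0.15,-5.2],[-1,0,0,0,-3,-0.15,-5.2],[-1,0,0,0,-3,-0.15,-5.2],[-1,0,0,0,-3,-0.15,-5.2],[-1,0,0,0,-3,-0.15,-5.2],[-1,0,0,0,-3,-0.15,-5.2],[-1,0,0,0,0,0,0],[-1,0,0,0,0,0,0]]])

```text
clock: 7.38
tool_pos: [0.559, -0.0893, 0.1294]
orientation: [-90.0, 29.8, 2.0]
force: [4.7, -5.8, -5.0]
opening: 0.0139
```

```bash
python3 -c "
from h import *
want(0,.105,.004,180)"
```

```text
clock 7.38 open 0.0139 force [ 4.7 -5.8 -5. ]
tool in face frame(mm) [ -1.8 106.1   3. ] tool x angle 179.8
shift cm [-0.11  0.1   0.17] turn [0.03 0.2  0.16] j6 -96
```

Emit:
step_arm(rows=[[[0.2,0,0,0,0,0,0],[0.2,0,0,0,0,0,0],[0.2,0,0,0,0,0,0],[0.2,0.5,0.02,0.87,0,0,0],[0.2,1.5,0.06,2.6,0,0,0],[0.2,2.5,0.1,4.3,0,0,0],[0.2,0,0,4,0,0,0],[0.2,0,0,0,0,0,0]]])

```text
clock: 8.38
tool_pos: [0.6046, -0.0865, 0.2517]
orientation: [-90.0, 29.5, 2.1]
force: [-0.0, 1.6, -0.7]
opening: 0.0525
```

```bash
python3 -c "
from h import *
want(0,.105,.1,180)
cv2.imwrite('pics/w3.png',ctrl.snapshot('wrist'))"
```

```text
clock 8.38 open 0.0525 force [-0.   1.6 -0.7]
tool in face frame(mm) [ 19.8 105.1 131.8] tool x angle 179.9
shift cm [ 0.13  0.01 -3.74] turn [-0.05  0.47  0.13] j6 -96
```

Emit:
step_arm(rows=[[[0.4,0,2,4,0.3,-6,0],[0.4,-1.3,4.3,0,0.3,-6,0],[0.4,-1.3,4.5,0,0.3,-6,0],[0.4,-1.3,4.5,0,0.3,-6,0],[0.4,-1.3,4.5,0,0.3,-6,0],[0.4,-1.3,4.5,0,0,0,9],[0.4,-1.3,4.5,0,0,0,9],[0.4,-1.3,4.5,0,0,0,9],[0.4,-1.3,4.5,0,0,0,9],[0.4,-1.3,4.5,0,0,0,9],[0.4,-1.3,3,-3,0,0,9],[0.4,0,0,-3,0,0,9]]])

```text
clock: 9.93
tool_pos: [0.4714, 0.3685, 0.2261]
orientation: [-89.5, -0.1, 65.7]
force: [0.1, -0.5, 0.1]
opening: 0.0614
```

Emit:
step_arm(rows=[[[0.4,0,0,-2,0,0,9],[0.4,0,0,0,0,0,0],[0.4,0,0,0,0,0,0]]])

```text
clock: 10.3
tool_pos: [0.473, 0.3668, 0.2084]
orientation: [-89.6, -0.1, 74.0]
force: [1.1, -1.4, 0.5]
opening: 0.0615
```

Run:
```python
from h import *
import pickle
c=cam("wrist");p,q,o=tool();w=ctrl.snapshot("wrist");cv2.imwrite("pics/w4.png",w);pickle.dump(c,open("c4.pkl","wb"))
print(o['clock'],p,o['orientation'],o['joint_pos'].round(1))
cv2.imwrite("pics/m4.png",np.vstack([cv2.imread("pics/w3.png")[60:290],w[:370]]))
```

```text
10.3 [0.47301642 0.36677867 0.20838151] [-89.57702824  -0.12364358  74.00989043] [ 56.2  14.2 -10.5  -0.5 -65.3 -72. ]
```

View pics/m4.png

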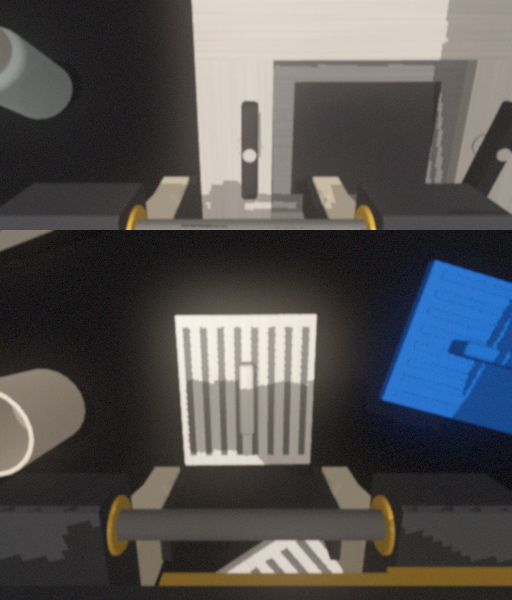

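The top half shows button a lying along the slope (column 249). The bottom half shows the filter with corners (176,85), (317,84), (309,235) and (185,235) in w4, and the rib at column 247. The mug is at the left and the blue one at the right.

Run:
```python
from h import *
import pickle
np.set_printoptions(precision=4,suppress=True)
c=pickle.load(open("c4.pkl","rb"))
w=cv2.imread("pics/w4.png");g=cv2.cvtColor(w,cv2.COLOR_BGR2GRAY)
hsv=cv2.cvtColor(w,cv2.COLOR_BGR2HSV)
m=((g>70)&(hsv[...,1]<90)).astype(np.uint8);m[:70]=0;m[240:]=0;m[:,:150]=0;m[:,340:]=0
m=cv2.morphologyEx(m,cv2.MORPH_CLOSE,np.ones((15,15)))
k=max(cv2.findContours(m,0,2)[0],key=cv2.contourArea)
ap=cv2.approxPolyDP(cv2.convexHull(k),6,True)[:,0];print("px",ap.tolist())
Q=onz([(176,84),(316.5,83.5),(309.5,235),(185,235)],c,.012)
for q_ in (Q,onz(ap,c,.012)):
    print(q_[:,:2],"mean",q_.mean(0)[:2],"sides",np.linalg.norm(q_-np.roll(q_,-1,0),axis=1))
rd=(Q[0]-Q[3])+(Q[1]-Q[2]);print("rib yaw",np.degrees(np.arctan2(rd[1],rd[0])))
print(onz([(247,134),(247,205)],c,.042))
```

```text
px [[317, 83], [326, 114], [310, 234], [153, 239], [167, 109], [178, 80], [200, 70], [278, 70]]
[[0.5187 0.267 ]
 [0.3859 0.3045]
 [0.4292 0.4603]
 [0.5631 0.4215]] mean [0.4742 0.3633] sides [0.138  0.1617 0.1395 0.1608]
[[0.3853 0.3042]
 [0.3832 0.3357]
 [0.4284 0.4593]
 [0.5992 0.4161]
 [0.5354 0.287 ]
 [0.5156 0.264 ]
 [0.492  0.2612]
 [0.4192 0.282 ]] mean [0.4698 0.3262] sides [0.0316 0.1315 0.1762 0.144  0.0303 0.0237 0.0757 0.0405]
rib yaw -105.77925917205773
[[0.4642 0.3294 0.042 ]
 [0.4837 0.3969 0.042 ]]
```

Emit:
step_arm(rows=[[[0.4,0.1,-0.35,-4.2,0,0,0.2],[0.4,0,0,-4.2,0,0,0],[0.4,0,0,-4.2,0,0,0],[0.4,0,0,-4,0,0,0],[0.4,0,0,-1.4,0,0,0],[0.4,0,0,-1,0,0,0],[0.4,0,0,0,0,0,0]]])

```text
clock: 11.22
tool_pos: [0.4741, 0.3636, 0.0183]
orientation: [-89.6, -0.2, 74.4]
force: [-0.5, -0.1, 0.6]
opening: 0.0611
```

Emit:
step_arm(rows=[[[-1,0,0,0,0,0,0],[-1,0,0,0,0,0,0],[-1,0,0,0,0,0,0],[-1,0,0,0,0,0,0],[-1,0,0,0,0,0,0],[-1,0,0,0,0,0,0],[-1,0,0,0,0,0,0],[-1,0,0,0,0,0,0]]])

```text
clock: 12.22
tool_pos: [0.4738, 0.3632, 0.0177]
orientation: [-89.6, -0.1, 74.4]
force: [0.5, -0.3, 0.5]
opening: 0.0138
```

```bash
python3 -c "
from h import *
p,q,o=tool();print(p.round(4),o['orientation'].round(2),o['opening'])
want(0,0,.1,-90)"
```

```text
[0.4738 0.3632 0.0177] [-89.56  -0.11  74.41] 0.013822559912516628
clock 12.22 open 0.0138 force [ 0.5 -0.3  0.5]
tool in face frame(mm) [   0.9 -349.4 -127.5] tool x angle -105.5
shift cm [ 12.79 -34.47  19.66] turn [ 3.35 29.49 17.44] j6 -71
```

Emit:
step_arm(rows=[[[-1,0,0,1,0,0,0],[-1,0,0,3,0,0,0],[-1,0,0,4,0,0,0],[-1,0,0,4,0,0,0],[-1,0,0,4,0,0,0],[-1,0,0,4,0,0,0],[-1,0,0,4,0,0,0],[-1,0,0,3,0,0,0],[-1,0,0,1,0,0,0],[-1,0.6,-1.5,0,0.42,3.68,2.18],[-1,1.2,-3,0,0.42,3.68,2.18],[-1,1.2,-3.3,0,0.42,3.68,2.18]]])

```text
clock: 13.72
tool_pos: [0.5031, 0.2845, 0.2963]
orientation: [-78.3, 1.1, 81.2]
force: [0.2, 0.3, -5.2]
opening: 0.0138
```

Emit:
step_arm(rows=[[[-1,1.3,-3.3,0,0.42,3.68,2.18],[-1,1.3,-3.3,0,0.42,3.68,2.18],[-1,1.3,-3.3,0,0.42,3.68,2.18],[-1,1.3,-3.3,0,0.42,3.68,2.18],[-1,1.3,-3.3,0,0.42,3.68,2.18],[-1,1.3,-3.3,0,0,0,0],[-1,1.3,-3.3,-1,0,0,0],[-1,1.2,-2.5,-2,0,0,0],[-1,0.8,-0.4,-2,0,0,0],[-1,0,0,0,0,0,0],[-1,0,0,0,0,0,0]]])

```text
clock: 15.1
tool_pos: [0.6147, 0.026, 0.2478]
orientation: [-60.0, -0.0, 92.3]
force: [0.8, 0.5, -4.2]
opening: 0.0137
```

```bash
python3 -c "
from h import *
want(0,0,.06,-90)
cv2.imwrite('pics/w5.png',ctrl.snapshot('wrist'));cv2.imwrite('pics/a5.png',ctrl.snapshot('scene'))
w=cv2.imread('pics/w5.png');a=cv2.imread('pics/a5.png')
cv2.imwrite('pics/m5.png',np.vstack([w[:260],cv2.resize(a[110:290,150:330],(512,512))[60:400]]))"
```

```text
clock 15.10 open 0.0137 force [ 0.8  0.5 -4.2]
tool in face frame(mm) [  5.3  -6.9 135.6] tool x angle -90.0
shift cm [-3.29 -0.82 -6.81] turn [-0.01  0.03 -0.04] j6 -14
```

View pics/m5.png

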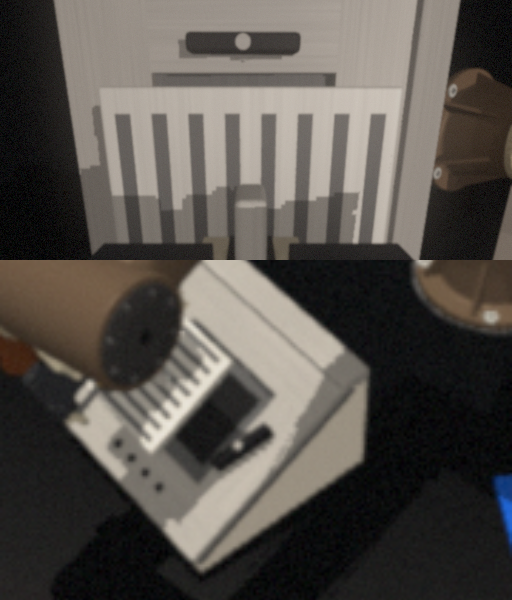

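The filter hangs parallel to the face, with its near edge from (101,88) to (402,88). I'll check how it sits in the grip before lowering.

Run:
```python
from h import *
np.set_printoptions(precision=4,suppress=True)
c=cam("wrist");p,q,o=tool()
T=lambda x,y,z:p+q.apply([x,y,z])
n=q.apply([0,1,0]);P=onplane([(101,88),(402,88)],c,n,n@T(0,.0057,0))
print("edge corners in tool",q.inv().apply(P-p))
want(-.0005,0,.03,-90)
```

```text
edge corners in tool [[-0.079   0.0057 -0.0681]
 [-0.079   0.0057  0.0691]]
clock 15.20 open 0.0141 force [ 0.   0.5 -4.7]
tool in face frame(mm) [  5.6  -7.  136.5] tool x angle -89.9
shift cm [-4.77 -0.88 -9.53] turn [-0.03  0.14 -0.06] j6 -14
```

Emit:
step_arm(rows=[[[-1,-1.2,-0.5,-2.4,0,0,0],[-1,-1.5,-0.38,-2.9,0,0,0],[-1,-1.4,0,-2.8,0,0.1,0],[-1,-0.67,0,-1.43,0,0,0],[-1,0,0,0,0,0,0],[-1,0,0,0,0,0,0]]])

```text
clock: 15.95
tool_pos: [0.5683, 0.0166, 0.1537]
orientation: [-60.1, -0.0, 92.2]
force: [0.2, 0.7, -4.6]
opening: 0.0135
```

```bash
python3 -c "
from h import *
want(-.0005,0,.005,-90)"
```

```text
clock 15.95 open 0.0135 force [ 0.2  0.7 -4.6]
tool in face frame(mm) [-1.2  0.7 30.7] tool x angle -90.0
shift cm [-1.35  0.02 -2.19] turn [-0.02  0.08 -0.02] j6 -13
```

Emit:
step_arm(rows=[[[-1,-0.3,0,-0.4,0,0,0],[-1,-0.27,0,-0.43,0,0,0],[-1,-0.25,0,-0.43,0,0,0],[-1,-0.25,0,-0.43,0,0,0],[-1,0,0,0,0,0,0]]])

```text
clock: 16.58
tool_pos: [0.5559, 0.0163, 0.1351]
orientation: [-59.9, -0.0, 92.2]
force: [-0.2, -0.7, -5.3]
opening: 0.0138
```

Emit:
step_arm(rows=[[[-1,-0.1,0,-0.17,0,0,0],[-1,-0.1,0,-0.17,0,0,0],[-1,-0.08,0,-0.13,0,0,0],[-1,0,0,0,0,0,0]]])

```text
clock: 17.08
tool_pos: [0.5536, 0.0164, 0.1308]
orientation: [-59.9, -0.0, 92.2]
force: [-0.5, -0.9, -4.8]
opening: 0.0139
```

```bash
python3 -c "
from h import *
want(-.0005,0,.004,-90)
cv2.imwrite('pics/w6.png',ctrl.snapshot('wrist'))"
```

```text
clock 17.07 open 0.0139 force [-0.5 -0.9 -4.8]
tool in face frame(mm) [0.1 0.3 3.6] tool x angle -90.0
shift cm [0.07 0.03 0.01] turn [-0.01 -0.05  0.01] j6 -13
```

View pics/w6.png

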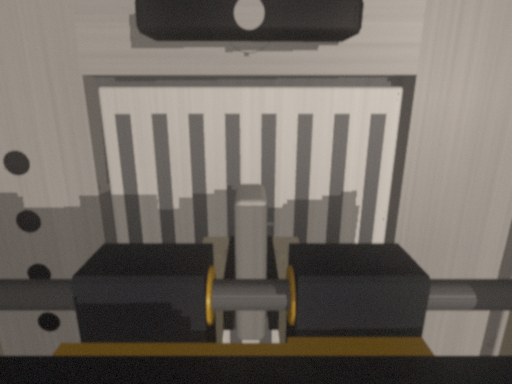

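The panel is inside the rim with even gaps and no contact yet. I'll lower it in 1 mm steps.

Emit:
step_arm(rows=[[[-1,-0.05,0,-0.09,0,0,0],[-1,0,0,0,0,0,0],[-1,-0.05,0,-0.09,0,0,0],[-1,0,0,0,0,0,0]]])

```text
clock: 17.62
tool_pos: [0.5535, 0.0164, 0.1306]
orientation: [-60.1, 0.0, 92.3]
force: [3.4, 1.3, 7.1]
opening: 0.014
```

Emit:
step_arm(rows=[[[-1,-0.05,0,-0.09,0,0,0],[-1,0,0,0,0,0,0]]])

```text
clock: 17.88
tool_pos: [0.5535, 0.0163, 0.1305]
orientation: [-60.2, 0.0, 92.3]
force: [3.9, 2.1, 12.2]
opening: 0.0139
```

```bash
python3 -c "
from h import *
want(-.0005,0,.004,-90)"
```

```text
clock 17.88 open 0.0139 force [ 3.9  2.1 12.2]
tool in face frame(mm) [-0.1  0.3  3.3] tool x angle -89.9
shift cm [0.07 0.04 0.04] turn [ 0.    0.16 -0.06] j6 -13
```

Contact came at about 12 N with the tip 3.3 mm above the face, which is home depth. I'll release, back off and check.

Emit:
step_arm(rows=[[[0,0.05,0,0.1,0,0,0],[0,0,0,0,0,0,0],[0,0,0,0,0,0,0],[0,0,0,0,0,0,0],[0,0.5,0.02,0.87,0,0,0],[0,1.5,0.06,2.6,0,0,0],[0,2,0.08,3.46,0,0,0],[0,1.5,0.06,2.6,0,0,0],[0,0,0,0,0,0,0],[0,0,0,0,0,0,0]]])

```text
clock: 19.12
tool_pos: [0.6072, 0.0186, 0.224]
orientation: [-59.9, -0.0, 92.2]
force: [-0.2, 0.4, -0.7]
opening: 0.0441
```

```bash
python3 -c "
from h import *
want(0,.105,.06,180)
cv2.imwrite('pics/w7.png',ctrl.snapshot('wrist'))"
```

```text
clock 19.12 open 0.0441 force [-0.2  0.4 -0.7]
tool in face frame(mm) [1.000e-01 1.000e-01 1.112e+02] tool x angle -90.0
shift cm [ -2.14 -10.58  -4.44] turn [-45.05  -1.8  -77.89] j6 -13
```

View pics/w7.png

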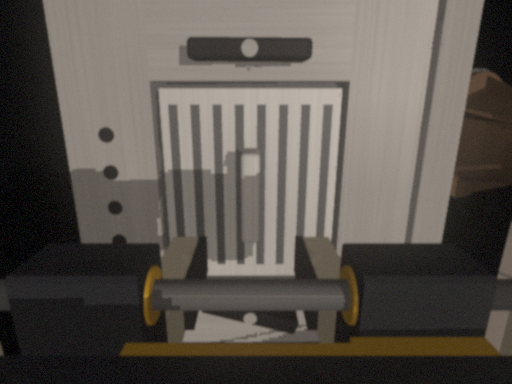

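The filter sits in the recess, from (160,88) to (340,88) along its near edge, with even gaps. Next I'll lock button a.

Emit:
step_arm(rows=[[[0,-0.24,-1.18,-0.49,-5,-0.2,-8.66],[0,-0.24,-1.18,-0.49,-5,-0.2,-8.66],[0,-0.24,-1.18,-0.49,-5,-0.2,-8.66],[0,-0.24,-1.18,-0.49,-5,-0.2,-8.66],[0,-0.24,-1.18,-0.49,-5,-0.2,-8.66],[0,-0.24,-1.18,-0.49,-5,-0.2,-8.66],[0,-0.24,-1.18,-0.49,-5,-0.2,-8.66],[0,-0.24,-1.18,-0.49,-5,-0.2,-8.66],[0,-0.24,-1.14,-0.49,-5,-0.2,-8.66],[0,0,0,0,0,0,0],[0,0,0,0,0,0,0]]])

```text
clock: 20.55
tool_pos: [0.5858, -0.087, 0.1802]
orientation: [-89.9, 30.0, 2.5]
force: [-0.1, 0.4, -0.0]
opening: 0.0441
```

```bash
python3 -c "
from h import *
want(0,.105,.0045,180)"
```

```text
clock 20.55 open 0.0441 force [-0.1  0.4 -0. ]
tool in face frame(mm) [  0.3 104.8  60.4] tool x angle -179.8
shift cm [-2.77 -0.13 -4.86] turn [-0.1  -0.   -0.17] j6 -95
```

Emit:
step_arm(rows=[[[0,-1,-0.05,-1.75,-0.1,0,-0.17],[0,-1,-0.05,-1.75,0,0,0],[0,-0.4,-0.02,-0.7,0,0,0],[0,-0.37,-0.01,-0.66,0,0,0],[0,0,0,0,0,0,0],[-1,0,0,0,0,0,0],[-1,0,0,0,0,0,0],[-1,0,0,0,0,0,0],[-1,0,0,0,0,0,0],[-1,0,0,0,0,0,0],[-1,0,0,0,0,0,0]]])

```text
clock: 21.92
tool_pos: [0.5584, -0.0893, 0.1318]
orientation: [-90.2, 30.0, 1.9]
force: [1.4, -5.0, 0.2]
opening: 0.0135
```

Emit:
step_arm(rows=[[[-1,0,0,0,3.5,0.14,6.06],[-1,0,0,0,3.5,0.14,6.06],[-1,0,0,0,3.5,0.14,6.06],[-1,0,0,0,3.5,0.14,6.06],[-1,0,0,0,3.5,0.14,6.06],[-1,0,0,0,3.5,0.14,6.06],[-1,0,0,0,3.5,0.14,6.06],[-1,0,0,0,3.5,0.14,6.06],[-1,0,0,0,3.5,0.14,6.06],[-1,0,0,0,3.5,0.14,6.06]]])

```text
clock: 23.18
tool_pos: [0.5587, -0.0897, 0.1317]
orientation: [-61.5, 9.9, 74.7]
force: [1.4, -7.2, -1.8]
opening: 0.0138
```

Emit:
step_arm(rows=[[[-1,0,0,0,3.3,0.13,5.72],[-1,0,0,0,3.3,0.13,5.72],[-1,0,0,0,3.3,0.13,5.72],[-1,0,0,0,0,0,0],[-1,0,0,0,0,0,0]]])

```text
clock: 23.8
tool_pos: [0.5588, -0.0898, 0.1316]
orientation: [-60.0, 0.3, 91.9]
force: [2.7, -8.2, -3.0]
opening: 0.0139
```

```bash
python3 -c "
from h import *
want(0,.105,.004,-90)"
```

```text
clock 23.80 open 0.0139 force [ 2.7 -8.2 -3. ]
tool in face frame(mm) [ -0.5 106.6   4.8] tool x angle -90.4
shift cm [-0.09  0.15 -0.05] turn [0.29 0.   0.35] j6 -6
```

Emit:
step_arm(rows=[[[-1,0,0,0,0.3,0,0.4],[-1,0,0,0,0,0,0],[0,0,0,0,0,0,0],[0,0,0,0,0,0,0],[0,0,0,0,0,0,0],[0,0.5,0.02,0.87,0,0,0],[0,1.5,0.06,2.6,0,0,0],[0,2,0.08,3.46,0,0,0],[0,0,0,0,0,0,0],[0,0,0,0,0,0,0]]])

```text
clock: 25.05
tool_pos: [0.5981, -0.0867, 0.2009]
orientation: [-59.9, -0.1, 92.3]
force: [-0.2, 0.2, -0.5]
opening: 0.0435
```

```bash
python3 -c "
from h import *
want(0,-.105,.08,-14.7)"
```

```text
clock 25.05 open 0.0435 force [-0.2  0.2 -0.5]
tool in face frame(mm) [ -0.  105.   84.5] tool x angle -89.9
shift cm [-1.04 20.98 -0.39] turn [37.54  1.35 65.15] j6 -6
```

Emit:
step_arm(rows=[[[0,-0.1,2.1,-0.04,3.75,0.14,6.51],[0,-0.1,2.1,-0.04,3.75,0.14,6.51],[0,-0.1,2.1,-0.04,3.75,0.14,6.51],[0,-0.1,2.1,-0.04,3.75,0.14,6.51],[0,-0.1,2.1,-0.04,3.75,0.14,6.51],[0,-0.1,2.1,-0.04,3.75,0.14,6.51],[0,-0.1,2.1,-0.04,3.75,0.14,6.51],[0,-0.1,2.1,-0.04,3.75,0.14,6.51],[0,-0.1,2.1,-0.04,3.75,0.14,6.51],[0,-0.1,2.1,-0.04,3.75,0.14,6.51],[0,0,0,0,0,0,0],[0,0,0,0,0,0,0]]])

```text
clock: 26.55
tool_pos: [0.5878, 0.1227, 0.1966]
orientation: [-81.5, -29.0, 165.2]
force: [0.5, 0.2, -0.4]
opening: 0.0438
```

```bash
python3 -c "
from h import *
want(0,-.105,.0045,-14.7)
cv2.imwrite('pics/w8.png',ctrl.snapshot('wrist'))"
```

```text
clock 26.55 open 0.0438 force [ 0.5  0.2 -0.4]
tool in face frame(mm) [  -0.3 -104.6   79.7] tool x angle -14.9
shift cm [-3.78 -0.11 -6.5 ] turn [ 0.15 -0.07  0.12] j6 55
```

View pics/w8.png

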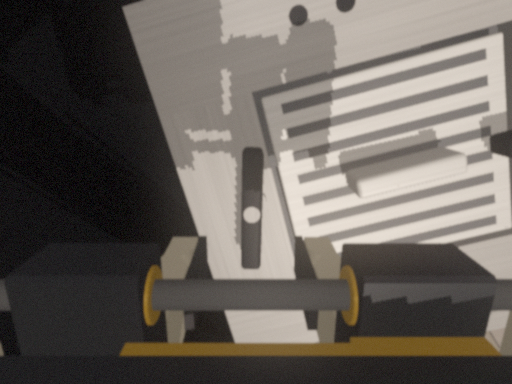

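Button b's bar is upright between the fingers, with its cap at (251,214). I'll go down, grip and turn it.

Emit:
step_arm(rows=[[[0,-1.4,-0.04,-2.4,0,0,0],[0,-1.4,-0.04,-2.4,0,0,0],[0,-0.5,-0.02,-0.87,0,0,0],[0,-0.48,-0.01,-0.83,0,0,0],[0,0,0,0,0,0,0],[-1,0,0,0,0,0,0],[-1,0,0,0,0,0,0],[-1,0,0,0,0,0,0],[-1,0,0,0,0,0,0],[-1,0,0,0,0,0,0],[-1,0,0,0,0,0,0]]])

```text
clock: 27.98
tool_pos: [0.5504, 0.1207, 0.1324]
orientation: [-81.5, -28.9, 165.2]
force: [-1.1, -4.5, 1.0]
opening: 0.0136
```

```bash
python3 -c "
from h import *
want(0,-.105,.0045,-90)"
```

```text
clock 27.98 open 0.0136 force [-1.1 -4.5  1. ]
tool in face frame(mm) [   0.  -104.     5.3] tool x angle -14.8
shift cm [-0.04  0.09 -0.08] turn [-37.49  -1.58 -65.15] j6 56
```

12 rows of -6.27° about the face normal.

Emit:
step_arm(rows=[[[-1,0,0,0,-3.13,-0.13,-5.43],[-1,0,0,0,-3.13,-0.13,-5.43],[-1,0,0,0,-3.13,-0.13,-5.43],[-1,0,0,0,-3.13,-0.13,-5.43],[-1,0,0,0,-3.13,-0.13,-5.43],[-1,0,0,0,-3.13,-0.13,-5.43],[-1,0,0,0,-3.13,-0.13,-5.43],[-1,0,0,0,-3.13,-0.13,-5.43],[-1,0,0,0,-3.13,-0.13,-5.43],[-1,0,0,0,-3.13,-0.13,-5.43],[-1,0,0,0,-3.13,-0.13,-5.43],[-1,0,0,0,-3.13,-0.13,-5.43]]])

```text
clock: 29.48
tool_pos: [0.5508, 0.1211, 0.1321]
orientation: [-60.1, 0.2, 92.1]
force: [1.0, -3.7, -1.1]
opening: 0.0138
```

Emit:
step_arm(rows=[[[-1,0,0,0,0,0,0],[-1,0,0,0,0,0,0]]])

```text
clock: 29.72
tool_pos: [0.5508, 0.1211, 0.1321]
orientation: [-60.1, 0.0, 92.4]
force: [2.6, -5.4, -0.4]
opening: 0.0136
```

```bash
python3 -c "
from h import *
want(0,-.105,.0045,-90)"
```

```text
clock 29.73 open 0.0136 force [ 2.6 -5.4 -0.4]
tool in face frame(mm) [  -0.4 -104.4    5.4] tool x angle -89.9
shift cm [-0.08  0.05 -0.05] turn [ 0.02  0.07 -0.17] j6 -20
```

Emit:
step_arm(rows=[[[0,0,0,0,0,0,0],[0,0,0,0,0,0,0],[0,0,0,0,0,0,0],[0,0.5,0.02,0.87,0,0,0],[0,1.5,0.06,2.6,0,0,0],[0,2,0.08,3.46,0,0,0],[0,2,-2,3.46,0,0,0],[0,2,-2,3.46,0,0,0],[0,1,-2,3,0,0,0],[0,0,0,0,0,0,0],[0,0,0,0,0,0,0]]])

```text
clock: 31.1
tool_pos: [0.6403, 0.0637, 0.3002]
orientation: [-60.0, 0.0, 92.2]
force: [-0.2, 0.3, -1.1]
opening: 0.0437
```

Run:
```python
from h import *
import pickle
c=cam("wrist");pickle.dump(c,open("c9.pkl","wb"));w=ctrl.snapshot("wrist");a=ctrl.snapshot("scene")
cv2.imwrite("pics/w9.png",w);cv2.imwrite("pics/a9.png",a)
cv2.imwrite("pics/m9.png",np.vstack([cv2.resize(w[:260],(591,300)),cv2.resize(a[95:295,120:330],(591,563))[:300]]))
want(0,0,.2,-90)
```

```text
clock 31.20 open 0.0440 force [ 0.5 -0.4 -0.1]
tool in face frame(mm) [  8.1 -44.  193.9] tool x angle -90.0
shift cm [ 1.18 -4.36  0.12] turn [ 0.03 -0.04 -0.06] j6 -17
```

View pics/m9.png

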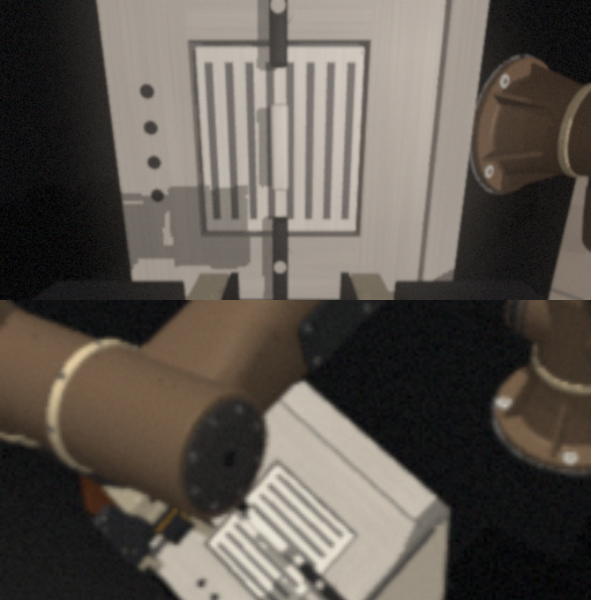

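Both bars lie straight across the side edges: the upper cap is at (278,5) and the lower one at (280,267). The filter lies evenly within the rim. I'll hand in.

```bash
python3 -c "
from plant import ctrl
print(ctrl.close_job())"
```

```text
the job is handed in; nothing more can be done
None
```

The job is handed in at about 31 s of the 72 s allowed, with the filter in its recess and both turnbuttons locked across it.

- **Steps:** I turned button a in line with the slope and picked up the small aluminium filter by its rib. I lowered it into the recess until it touched the floor, at about 12 N, and released it there. Then I turned both buttons across its side edges.
- **Last checks:**
  - In the final picture the filter lies evenly inside the rim and both bars look straight across.
  - The gripper's angle at the end of each turn was within about 0.5° of square.
  - The gripper was open and about 19 cm clear of the face.
- **Disagreement:** the filter touched the floor with the tool about 1.4 mm lower than calculated. That is within my measuring error for the face, so I took it as fully home.
- **Not checked:** I did not measure the jar, mug and mill again at the end. No move went close to them.

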